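# Pack the glass jar and the epoxy tube in the toolbox without hurting them

## Task

Open the toolbox and push its lid over until it stays fully open by itself, then pack it for a repair job: the soft epoxy tube lying flat in the middle bay and the glass jar standing upright on the felt pad in the end bay. Hold both gently, with no more squeeze than they stand, set them down without dropping or knocking them, and leave the bottle, spray can, sanding block and marker around them in place.

Things in the scene. Friction and masses are not known exactly. Their poses are not given: they have to be found in the camera images.
- tackle_box: teal steel toolbox, fixed, 171 deep (x) x 360 wide (y) mm, walls 96 high, shut lid's top at 150. Origin: middle of its underside, on the bench; x to the back (hinge side). Inside: x -81 to 84, y -177 to 177, floor 2.5 mm up. Dividers 45 mm high at y = -50 and 50 make a 98 mm middle bay and two 127 mm end bays (centres y = -113, 113), one holding a tin of nails.
- tackle_box_lid (a joint): lid angle: 0 shut, grows as it opens, 1.83 fully back on its stop. Hinge line along the box's y at x = 90.5, z = 98 mm; the lid (0.7 kg) is a tray turned over, 177 mm from hinge to front edge, 366 wide, 50 deep. Balance point about 1.15; the stiff hinge (0.2 N m) lets it rest by itself from about 0.8 to 1.5, below that it falls shut, above that fully open. No latch.
- handle_bar (a point): middle of the bar of the grey carrying handle on the lid, 100 long (along the box's y) x 10 x 9 mm, folded flat 5 mm above the lid (box x = -32, z = 159.5 mm). It swings easily about a line at box x = 2, z = 156, from flat to nearly upright (1.48 rad); pulled up, it lifts the lid. A wooden shelf hangs over the bench 50 to 100 mm behind the hinge line, 400 mm up: keep clear of it.
- nail_tin_center (a point): centre of the open round tin of nails, 76 mm in diameter, 51 mm high, standing in one end bay of the toolbox (hidden while the lid is shut). It stays there.
- felt_pad: grey felt pad, 100 x 106 x 3 mm, fixed on the floor of one of the two end bays (which one varies; the tin of nails stands in the other), its axes along the toolbox's; origin at the middle of its underside. The glass jar belongs on it.
- screw_jar_center (a point): centre (half-way up) of the round clear glass jar with a white lid, 62 mm in diameter (lid 57 mm), 99 mm high, 0.35 to 0.6 kg, standing on the bench in front of the toolbox; z up. The thin glass cracks when the fingers squeeze it with more than 25 N each or when it is knocked or set down with more than 70 N (a fall of 5 to 8 mm).
- epoxy_tube_center (a point): centre of the black and white epoxy tube, 40 mm wide (its x), 146 mm long (its y) and 26 mm high (its z) as it lies on the bench, 35 to 70 g. At its middle, half-way up, it is about 32 mm across. The soft tube bursts when the fingers squeeze it with more than 15 N each or when it is dropped or pressed on the toolbox with more than 20 N.
- old_cleaner_center (a point): purple and white bottle, 55 mm in diameter, 178 mm high, standing near the jar; the point is its centre, half-way up.
- spray_paint_center (a point): red spray can, 67 mm in diameter, 198 mm high, standing near the jar; the point is its centre, half-way up.
- sanding_block_center (a point): wooden sanding block, 60 x 105 x 30 mm (long along its y), lying behind the tube; the point is its centre, half-way up.
- marker_center (a point): red and white marker pen, 17 x 135 x 16 mm (long along its y), lying in front of the tube; the point is its centre, half-way up.

How it is judged:
On the way:
1. the lid stands open past its balance point with no finger on it (value of joint tackle_box_lid above 1.6 rad and contact force between the fingers and tackle_box below 0.1 N), for 0.2 s.
At the end, for the whole second after the job is handed in: the lid is fully back (beyond 1.6 rad) by itself; the tube lies flat on the floor of the middle bay, wholly inside it; the jar stands upright (within 0.06 rad) on the felt pad with its centre within 42 mm (front to back) and 36 mm (sideways) of the pad's middle; both are at rest (value of joint tackle_box_lid above 1.6 rad and y of epoxy_tube_center in the frame of tackle_box between -0.036 and 0.036 m and x of epoxy_tube_center in the frame of tackle_box between -0.02 and 0.023 m and height (world z) of epoxy_tube_center below 0.022 m and angle between epoxy_tube_center's own y axis and vertical above 1.45 rad and x of screw_jar_center in the frame of felt_pad between -0.042 and 0.042 m and y of screw_jar_center in the frame of felt_pad between -0.036 and 0.036 m and height (world z) of screw_jar_center below 0.061 m and angle between screw_jar_center's own z axis and vertical below 0.06 rad and linear speed of each of screw_jar, epoxy_tube below 0.02 m/s); the robot touches nothing.
It fails at once if the glass jar is squeezed by the fingers with more than 25 N each (50 N for both together) (contact force between screw_jar and the fingers above 50 N).
It fails at once if the epoxy tube is squeezed by the fingers with more than 15 N each (30 N for both together) (contact force between epoxy_tube and the fingers above 30 N).
It fails at once if the jar is knocked, pressed or dropped on the toolbox, the felt or a neighbour with more than 70 N (contact force between screw_jar and tackle_box above 70 N or contact force between screw_jar and felt_pad above 70 N or contact force between screw_jar and old_cleaner above 70 N or contact force between screw_jar and spray_paint above 70 N).
It fails at once if the tube is dropped or pressed on the toolbox with more than 20 N (contact force between epoxy_tube and tackle_box above 20 N).
It fails at once if the bottle, the spray can, the sanding block or the marker are moved more than 40 mm, or the bottle or the can is tipped (distance of any of old_cleaner_center, spray_paint_center, sanding_block_center, marker_center from where it was at the start of the episode above 0.04 m or angle between any of old_cleaner_center, spray_paint_center's own z axis and vertical above 0.4 rad).
It also fails if it takes over 72 s, if anything falls off the work surface, if the arm or the gripper's body presses on something with over 40 N, if the wrist force passes 120 N, or if a joint passes its speed limit or range.

## Robot

A 7-joint arm with a two-finger parallel gripper is mounted at the origin on a cart in front of the work surface, level with it; the furniture and walls round the work are solid. World frame = base frame: x ahead of the robot, y to its left, z up, the work surface at z = 0. Lengths are in m, angles in rad, forces in N, time in s.
With the tool pointing down it reaches from about 0.4 to 0.875 m from the base axis. Payload 19.3 kg.
Tool frame: the origin (TCP) lies midway between the tips of the shut fingers; the grasp point (between the pads) lies 19 mm behind it; z points along the fingers, y is the line along which they close (so a half turn about z gives the same grasp; the last joint's range is limited). The gripper opens to 85 mm and grips with 20 to 120 N. Pads are 22 mm wide; open, the fingers measure 114 mm over their backs; the gripper's body (76 mm by 85 mm) begins 54 mm behind the grasp point. The pads swing forward as they close: fully open they stand 13 mm farther back than shut.
Start: joints at [1.243, 0.521, -0.036, 1.599, 0.021, 1.021, -0.113], TCP at [0.159, -0.604, 0.231] pointing down, gripper open.
Joint ranges: [-2.91, 2.91], [-0.3, 2.13], [-1.5, 1.42], [0.17, 2.43], [-1.26, 4.41], [0.16, 1.93], [-2.52, 2.52]. Speed limits (rad/s): [1.89, 1.89, 2.39, 2.39, 3.01, 3.01, 3.01].

## Interface

Orientations are given as [roll, pitch, yaw] about the fixed x, y, z axes, in that order (R = Rz(yaw) Ry(pitch) Rx(roll)).
In Python, from workcell import bot gives the robot as it stands.
- The arm moves only by the tool move_arm, never from a script. Its argument "series" is a list of rows, each a list of 3 entries, a list of its own where there are three numbers: the shift along the tool's x, y, z in cm, then the turn, a rotation vector about the tool's x, y, z in rad, then the opening in per cent of the stroke, from 0 (shut) to 100 (fully open). A call has 1 to 20 rows; each row is the pose to reach, as a shift and turn from the pose commanded when the call began, along the tool's axes at that moment; what a row does not reach only later rows make up. A row lasts 1/12 s, in which the tool goes at most 41.7 mm and 7.16 degrees, less where a joint would pass 70% of its speed; a pose out of reach is approached as far as the arm can. A call with a gripper value outside its range is refused whole. The fingers move at their own pace and stop on an object; "squeeze" is the grip in N (left out, the last holds). Time passes only in rows, so rows that repeat a pose let the fingers close. It gives the time, the measured TCP pose, the force, the opening and the grip force at its end, in the units of the state.
- bot.observe(): the state, without advancing time (a new reading comes with each control period).
- bot.grab_frame(name): name is "side" or "top"; returns (picture, depth): 384x512x3 uint8, red, green, blue; 384x512 float32, m along the optical axis (not along the pixel's ray), 0 where there is no reading.
- bot.camera_params(name): a dict with "fovy" (degrees; the focal length in pixels is half the picture's height over the tangent of half this angle, whatever the lens; pixels are square), "cx", "cy" (the principal point, pixels), "R" (3x3) and "t" (3): a world point X has camera coordinates R X + t. Camera axes: x right, y down, z forward; pixel columns grow to the right and rows downward; lengths in m; the calibration is good to about 2 mm. A picture is of the moment at which its call begins. camera_params takes no time and is no camera call.
- bot.job_done(): hands the job in; it is judged then, once.
Trained networks look in the newest picture that a camera, given by its name, has taken for a name from the list of things; names that differ only in an ending like _2 or _b are one class to them, and where a whole thing is asked for, a point or a joint stands for the part that bears it (a point fixed in the world has none). Each returns a list of dicts, best first, with "conf" (0 to 1); they miss things now and then, are a little off and sometimes report something else, mostly with a low value. They report only what shows in the picture. A call takes as long as a camera call.
- bot.find_in(camera, thing): "bbox" ([left, top, right, bottom] in pixels, round what is visible of it).
- bot.trace(camera, thing): "mask" (384x512 bool, what is visible of it) and "bbox" ([left, top, right, bottom] in pixels, round what is visible of it).
The state is a dict: "clock": time; "qpos": joint angles; "qd": joint speeds; "joint_efforts": joint torques, N m; "position": TCP position; "tool_rot": TCP orientation; "force": force on the tool from outside, world axes, zero at the start; "moment": the same for the moment, N m; "grip_width": finger opening in m; "finger_force": force on a finger pad.
Only numpy, scipy, OpenCV 4.12 (cv2) and the standard library are available. Lean on these libraries where they do the work, as an engineer would, in place of code of your own. Each camera call takes 0.05 s, during which the arm holds its last target. There are 200 camera calls.

## Working session

There is one attempt and no reset: what is moved stays moved. The work goes in short steps, Python scripts to look and compute and a tool call to move; the robot and the scene stay as the last step left them, time stands still between calls to the robot, and variables do not carry over. Pictures are saved under pics/ and viewed, at most 10 in all, crops included, and the job is handed in when it is done.

Besides the shell and the picture viewer there is one more tool, called after "Emit:" as name([rows], argument=value, ...), one row to a line, values as JSON. move_arm: Moves the arm, as the interface text tells. Its arguments: {"type":"object","properties":{"series":{"type":"array"},"squeeze":{"type":"number"}},"required":["series"]}

```bash
ls; mkdir -p pics
cat > h.py <<'E'
import numpy as np, cv2
from scipy.spatial.transform import Rotation as Ro
from workcell import bot
def cam(n):
    p=bot.camera_params(n); f=192/np.tan(np.radians(p['fovy'])/2)
    return f,p['cx'],p['cy'],np.array(p['R']),np.array(p['t'])
def cloud(n,d):
    f,cx,cy,R,t=cam(n); v,u=np.mgrid[:384,:512]
    X=np.stack([(u-cx)/f*d,(v-cy)/f*d,d],-1)
    W=(X-t)@R; W[d<=0]=np.nan
    return W
def save(n,name):
    im,d=bot.grab_frame(n); cv2.imwrite('pics/'+name,im[:,:,::-1]); return im,d
E
python3 - <<'E'
from h import *
s=bot.observe(); print({k:np.round(v,3) for k,v in s.items()})
a,_=save('top','a.png');b,_=save('side','b.png')
cv2.imwrite('pics/ab.png',cv2.resize(np.vstack([a,b])[:,:,::-1],(512,768))[:,:])
for n in('top','side'): print(n,np.round(-cam(n)[3].T@cam(n)[4],2),cam(n)[0])
for c in('top','side'):
    _,d=bot.grab_frame(c);W=cloud(c,d)
    for th in('tackle_box','tackle_box_lid','handle_bar','screw_jar_center','epoxy_tube_center','old_cleaner_center','spray_paint_center','sanding_block_center','marker_center'):
        r=bot.trace(c,th)
        if r:
            r=r[0];P=W[r['mask']];P=P[np.isfinite(P[:,0])]
            print(c,th,round(r['conf'],2),np.round(r['bbox']),len(P),*[np.round(np.percentile(P,q,axis=0),3) for q in(3,50,97)])
E
```

```text
pics
{'clock': np.float64(0.0), 'qpos': array([ 1.243,  0.522, -0.036,  1.6  ,  0.021,  1.021, -0.113]), 'qd': array([-0.002, -0.001, -0.   , -0.001, -0.   ,  0.   , -0.002]), 'joint_efforts': array([ 0.0000e+00, -9.2710e+01,  1.9800e+00, -3.6992e+01,  1.8000e-02,
        8.0000e-03,  0.0000e+00]), 'position': array([ 0.159, -0.604,  0.231]), 'tool_rot': array([-3.141,  0.   ,  0.258]), 'force': array([0.478, 0.003, 0.751]), 'moment': array([-0.024, -0.053, -0.036]), 'finger_force': np.float64(0.0), 'grip_width': np.float64(0.086)}
top [ 0.48 -0.16  0.98] 348.52480865775334
side [0.33 0.31 1.11] 475.18723184537964
top tackle_box 0.89 [226. 128. 389. 234.] 11094 [ 0.446 -0.445  0.147] [ 0.547 -0.277  0.15 ] [ 0.651 -0.11   0.157]
top tackle_box_lid 0.97 [224. 121. 390. 237.] 11039 [ 0.447 -0.445  0.147] [ 0.548 -0.277  0.15 ] [ 0.651 -0.109  0.157]
top handle_bar 0.69 [280. 178. 332. 201.] 245 [ 0.504 -0.326  0.149] [ 0.521 -0.262  0.163] [ 0.558 -0.217  0.166]
top screw_jar_center 0.9 [269. 223. 293. 248.] 428 [ 0.396 -0.24   0.06 ] [ 0.421 -0.215  0.098] [ 0.447 -0.191  0.101]
top e
[... 954 characters left out ...]
enter 0.96 [288. 183. 316. 220.] 796 [ 0.389 -0.235  0.011] [ 0.416 -0.199  0.092] [ 0.444 -0.185  0.101]
side epoxy_tube_center 0.61 [182. 257. 221. 307.] 684 [ 0.55  -0.014  0.002] [0.57  0.041 0.013] [0.584 0.117 0.026]
side old_cleaner_center 0.78 [253. 215. 281. 261.] 918 [ 0.432 -0.088  0.013] [ 0.453 -0.058  0.135] [ 0.478 -0.048  0.18 ]
side spray_paint_center 0.63 [312. 129. 352. 188.] 1381 [ 0.359 -0.358  0.006] [ 0.387 -0.317  0.13 ] [ 0.418 -0.306  0.192]
side sanding_block_center 0.9 [145. 238. 190. 289.] 1275 [ 0.622 -0.001  0.002] [0.65  0.051 0.029] [0.683 0.1   0.033]
side marker_center 0.6 [203. 270. 236. 319.] 377 [0.499 0.003 0.001] [0.512 0.066 0.014] [0.527 0.125 0.018]
```

Run:
```python
from h import *
def rect(P,nm):
    r=cv2.minAreaRect((P[:,:2]*1000).astype(np.float32)); b=cv2.boxPoints(r); print(nm,np.round(r[0],1),np.round(r[1],1),round(r[2],2),np.round(b).tolist())
for c in('top','side'):
    im,d=bot.grab_frame(c);W=cloud(c,d)
    def msk(th,lo,hi):
        r=bot.trace(c,th)
        if not r:return np.zeros((0,3))
        m=r[0]['mask']; P=W[m];P=P[np.isfinite(P[:,0])]; return P[(P[:,2]>lo)&(P[:,2]<hi)]
    P=msk('tackle_box_lid',.143,.153); rect(P,c+' lid')
    for th,lo,hi in(('handle_bar',.157,.17),('epoxy_tube_center',.006,.03),('sanding_block_center',.024,.036),('marker_center',.007,.02),('screw_jar_center',.094,.105),('old_cleaner_center',.15,.19),('spray_paint_center',.15,.21)):
        P=msk(th,lo,hi)
        if len(P)>10: rect(P,c+' '+th)
```

```text
top lid [ 550.2 -277.1] [366.1 176.4] 74.3 [[416.0, -429.0], [586.0, -477.0], [685.0, -125.0], [515.0, -77.0]]
top handle_bar [ 530.8 -271.6] [118.   36.9] 74.65 [[497.0, -324.0], [533.0, -333.0], [564.0, -220.0], [529.0, -210.0]]
top epoxy_tube_center [571.9  51. ] [144.  33.] 85.9 [[550.0, -20.0], [583.0, -22.0], [594.0, 122.0], [561.0, 124.0]]
top sanding_block_center [655.7  44.6] [105.3  60.4] 84.72 [[621.0, -5.0], [681.0, -11.0], [691.0, 94.0], [631.0, 100.0]]
top marker_center [514.9  58.9] [127.3  14.6] 80.58 [[497.0, -3.0], [512.0, -5.0], [533.0, 121.0], [518.0, 123.0]]
top screw_jar_center [ 419.6 -218.7] [53.1 52.9] 89.87 [[393.0, -245.0], [446.0, -245.0], [446.0, -192.0], [393.0, -192.0]]
top old_cleaner_center [459. -79.] [35.9 37.6] 89.61 [[440.0, -97.0], [478.0, -97.0], [478.0, -61.0], [440.0, -61.0]]
top spray_paint_center [ 392.4 -340.9] [62.  61.4] 60.92 [[351.0, -353.0], [404.0, -383.0], [434.0, -329.0], [381.0, -299.0]]
side lid [ 548.9 -274.7] [368.1 179.8] 74.21 [[412.0, -427.0], [585.0, -476.0], [686.0, -122.0], [512.0, -73.0]]
side handle_bar [ 528.3 -268.4] [118.   35.8] 74.54 [[495.0, -320.0], [530.0, -330.0], [561.0, -216.0], [527.0, -207.0]]
side epoxy_tube_center [570.8  54.3] [143.7  36. ] 83.38 [[545.0, -15.0], [580.0, -19.0], [597.0, 124.0], [561.0, 128.0]]
side sanding_block_center [654.4  47.8] [105.2  62.2] 84.91 [[619.0, -2.0], [681.0, -7.0], [690.0, 97.0], [628.0, 103.0]]
side marker_center [513.7  62.6] [133.   16.3] 80.07 [[494.0, -2.0], [510.0, -4.0], [533.0, 127.0], [517.0, 130.0]]
side screw_jar_center [ 417.  -214.7] [55.  55.5] 10.79 [[385.0, -193.0], [395.0, -247.0], [449.0, -237.0], [439.0, -182.0]]
side old_cleaner_center [457.8 -73.4] [36.9 36.9] 25.2 [[433.0, -65.0], [449.0, -98.0], [482.0, -82.0], [467.0, -49.0]]
side spray_paint_center [ 389.  -338.3] [65.2 63.4] 79.89 [[352.0, -365.0], [415.0, -376.0], [426.0, -312.0], [364.0, -301.0]]
```

View pics/a.png

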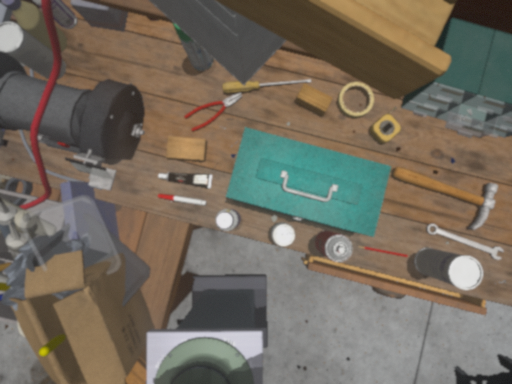

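View pics/b.png

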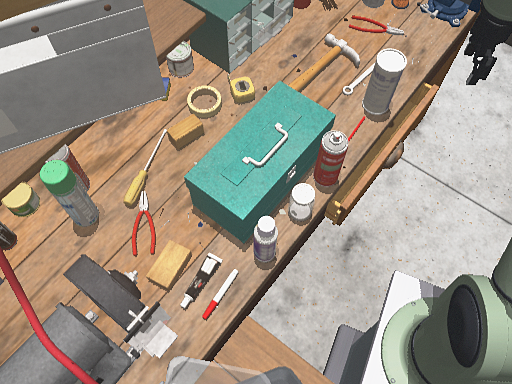

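```bash
cat >> h.py <<'E'
O=np.array([.5475,-.2750,0]); B=np.radians(-15.75)
ex=np.array([np.cos(B),np.sin(B),0]); ey=np.array([-np.sin(B),np.cos(B),0])
def bx(x,y,z): return O+ex*x+ey*y+np.array([0,0,z])   # box -> world
def tobx(p): p=np.asarray(p)-O; return np.stack([p@ex,p@ey,p[...,2]],-1)
def rot(yaw,fwd=0): # yaw, forward tilt about box y (deg)
    return Ro.from_rotvec(-np.radians(fwd)*ey)*Ro.from_euler('xyz',[np.pi,0,np.radians(yaw)])
def rel(p,R):
    s=bot.observe(); R0=Ro.from_euler('xyz',s['tool_rot'])
    print('shift cm',np.round(R0.inv().apply(np.asarray(p)-s['position'])*100,2),'turn',np.round((R0.inv()*R).as_rotvec(),3))
def st():
    s=bot.observe(); print({k:np.round(s[k],3).tolist() for k in('clock','position','tool_rot','force','grip_width','finger_force','qpos')})
E
python3 - <<'E'
from h import *
p=bx(-.032,0,.24); print(p)
rel(p,rot(74.3))
for c in('top','side'):
    _,d=bot.grab_frame(c);W=cloud(c,d).reshape(-1,3);W=W[np.isfinite(W[:,0])];b=tobx(W)
    m=(b[:,2]>.3)&(b[:,2]<.6)&(abs(b[:,1])<.35)&(b[:,0]>-.1)&(b[:,0]<.5)
    print(c,m.sum(), np.round(np.percentile(b[m],[0,5,50,95],axis=0),3).tolist() if m.sum() else 0)
    for y in(-.3,-.2,-.1,0,.1,.2):
        k=m&(abs(b[:,1]-y)<.05)
        if k.sum(): print(y,b[k,0].min().round(3),b[k,2].min().round(3))
E
```

```text
[ 0.51670143 -0.26631391  0.24      ]
shift cm [ 43.17 -23.58  -0.87] turn [ 0.     0.    -1.039]
top 5268 [[0.095, 0.056, 0.4], [0.098, 0.127, 0.417], [0.124, 0.191, 0.498], [0.179, 0.314, 0.587]]
0.1 0.135 0.4
0.2 0.095 0.419
side 14006 [[0.093, -0.034, 0.401], [0.1, 0.008, 0.417], [0.156, 0.247, 0.489], [0.372, 0.339, 0.587]]
0 0.176 0.401
0.1 0.175 0.401
0.2 0.093 0.418
```

Emit:
move_arm([
  [[43.2, -23.6, -0.9], [0, 0, -1.039], 100],
  [[43.2, -23.6, -0.9], [0, 0, -1.039], 100],
  [[43.2, -23.6, -0.9], [0, 0, -1.039], 100],
  [[43.2, -23.6, -0.9], [0, 0, -1.039], 100],
  [[43.2, -23.6, -0.9], [0, 0, -1.039], 100],
  [[43.2, -23.6, -0.9], [0, 0, -1.039], 100],
  [[43.2, -23.6, -0.9], [0, 0, -1.039], 70],
  [[43.2, -23.6, -0.9], [0, 0, -1.039], 50],
  [[43.2, -23.6, -0.9], [0, 0, -1.039], 50],
  [[43.2, -23.6, -0.9], [0, 0, -1.039], 50],
  [[43.2, -23.6, -0.9], [0, 0, -1.039], 50],
  [[43.2, -23.6, -0.9], [0, 0, -1.039], 50],
  [[43.2, -23.6, -0.9], [0, 0, -1.039], 50],
  [[43.2, -23.6, -0.9], [0, 0, -1.039], 50],
  [[43.2, -23.6, -0.9], [0, 0, -1.039], 50],
], squeeze=20)

```text
clock: 3.35
position: [0.5165, -0.2664, 0.2402]
tool_rot: [-3.141, 0.0, 1.297]
force: [-0.3, -0.5, 0.3]
grip_width: 0.0427
finger_force: 0.0
```

Run:
```python
from h import *
st(); rel(bx(-.032,0,.154),rot(74.3))
```

```text
{'clock': 3.35, 'position': [0.517, -0.266, 0.24], 'tool_rot': [-3.141, 0.0, 1.297], 'force': [-0.258, -0.498, 0.325], 'grip_width': 0.043, 'finger_force': 0.0, 'qpos': [0.652, 0.464, -0.388, 1.695, 0.201, 1.022, -0.079]}
shift cm [0.02 0.02 8.62] turn [-0.  0. -0.]
```

Emit:
move_arm([
  [[0, 0, 4], [0, 0, 0], 50],
  [[0, 0, 7.5], [0, 0, 0], 50],
  [[0, 0, 8.7], [0, 0, 0], 50],
  [[0, 0, 8.7], [0, 0, 0], 50],
  [[0, 0, 8.7], [0, 0, 0], 20],
  [[0, 0, 8.7], [0, 0, 0], 0],
  [[0, 0, 8.7], [0, 0, 0], 0],
  [[0, 0, 8.7], [0, 0, 0], 0],
  [[0, 0, 8.7], [0, 0, 0], 0],
  [[0, 0, 8.7], [0, 0, 0], 0],
  [[0, 0, 8.7], [0, 0, 0], 0],
], squeeze=20)

```text
clock: 4.27
position: [0.5169, -0.2664, 0.1551]
tool_rot: [3.141, 0.001, 1.296]
force: [-5.0, 0.9, 8.7]
grip_width: 0.0081
finger_force: 21.6
```

Emit:
move_arm([
  [[0, 0.2, -0.8], [0, 0, 0], 0],
  [[0, 0.5, -1.4], [0, 0, 0], 0],
  [[0, 1.1, -2.3], [0, 0, 0], 0],
  [[0, 1.7, -3.0], [0, 0, 0], 0],
  [[0, 2.4, -3.8], [-0.03, 0, 0], 0],
  [[0, 3.2, -4.5], [-0.06, 0, 0], 0],
  [[0, 3.2, -4.5], [-0.06, 0, 0], 0],
], squeeze=30)

```text
clock: 4.85
position: [0.5479, -0.2751, 0.2007]
tool_rot: [3.079, 0.001, 1.296]
force: [-7.3, 1.3, 2.2]
grip_width: 0.0081
finger_force: 29.4
```

Run:
```python
from h import *
st(); save('side','c.png')
```

```text
{'clock': 4.85, 'position': [0.548, -0.275, 0.201], 'tool_rot': [3.079, 0.001, 1.296], 'force': [-7.345, 1.284, 2.234], 'grip_width': 0.008, 'finger_force': 29.411, 'qpos': [0.636, 0.526, -0.377, 1.705, 0.238, 0.892, -0.108]}
```

View pics/c.png

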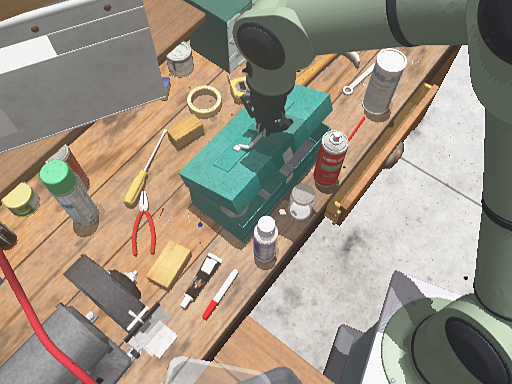

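Emit:
move_arm([
  [[0, 0.8, -0.6], [-0.02, 0, 0], 0],
  [[0, 1.6, -1.1], [-0.05, 0, 0], 0],
  [[0, 2.5, -1.5], [-0.08, 0, 0], 0],
  [[0, 3.4, -1.9], [-0.11, 0, 0], 0],
  [[0, 4.2, -2.2], [-0.14, 0, 0], 0],
  [[0, 5.0, -2.4], [-0.17, 0, 0], 0],
  [[0, 5.8, -2.6], [-0.2, 0, 0], 0],
  [[0, 6.5, -2.7], [-0.2, 0, 0], 0],
  [[0, 7.2, -2.8], [-0.2, 0, 0], 0],
  [[0, 7.7, -2.8], [-0.2, 0, 0], 0],
  [[0, 7.7, -2.8], [-0.2, 0, 0], 0],
], squeeze=30)

```text
clock: 5.82
position: [0.622, -0.2959, 0.2343]
tool_rot: [2.877, 0.001, 1.296]
force: [-4.3, -1.0, 16.6]
grip_width: 0.007
finger_force: 34.3
```

Run:
```python
from h import *
st(); print(tobx(bot.observe()['position'])); im,d=save('side','d.png')
W=cloud('side',d); r=bot.trace('side','tackle_box_lid')
b=tobx(W[r[0]['mask']]); b=b[np.isfinite(b[:,0])]
for y0 in(-.15,-.1,.1,.15):
    k=b[abs(b[:,1]-y0)<.015]
    if len(k): print(y0,len(k),k[k[:,2].argmax()].round(3),k[k[:,0].argmin()].round(3))
```

```text
{'clock': 5.817, 'position': [0.622, -0.296, 0.234], 'tool_rot': [2.877, 0.001, 1.296], 'force': [-4.272, -0.963, 16.623], 'grip_width': 0.007, 'finger_force': 34.313, 'qpos': [0.633, 0.519, -0.381, 1.652, 0.256, 0.75, -0.117]}
[7.73717441e-02 9.49684718e-05 2.34322381e-01]
-0.15 319 [ 0.026 -0.157  0.274] [-0.013 -0.139  0.244]
-0.1 340 [ 0.025 -0.103  0.273] [-0.014 -0.115  0.243]
0.1 467 [0.027 0.092 0.275] [-0.014  0.089  0.246]
0.15 490 [0.028 0.145 0.273] [-0.014  0.162  0.241]
```

View pics/d.png

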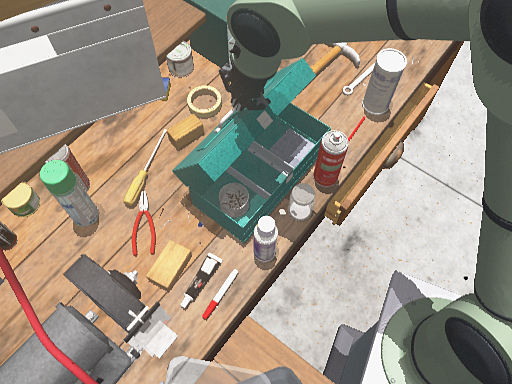

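Emit:
move_arm([
  [[0, 0, 0], [0, 0, 0], 14],
  [[0, 0, 0], [0, 0, 0], 14],
  [[0, 0, 0], [0, 0, 0], 14],
  [[0, 0, -1.5], [0, 0, 0], 14],
  [[0, 0, -4], [0, 0, 0], 14],
  [[0, 0, -8], [0, 0, 0], 14],
  [[0, 0, -8], [0, 0, 0], 14],
  [[0, -4, -9], [0, 0, 0], 0],
  [[0, -8, -10], [0, 0, 0], 0],
  [[0, -13.1, -11.5], [-0.08, 0, 0], 0],
  [[0, -13.1, -11.5], [-0.17, 0, 0], 0],
  [[0, -14, -7.5], [-0.17, 0, 0], 0],
  [[0, -15.4, -3.2], [-0.17, 0, 0], 0],
  [[0, -15.4, -3.2], [-0.17, 0, 0], 0],
  [[0, -15.4, -3.2], [-0.17, 0, 0], 0],
])

```text
clock: 7.17
position: [0.4685, -0.2519, 0.2213]
tool_rot: [2.715, -0.001, 1.298]
force: [0.1, 0.5, 0.4]
grip_width: 0.0001
finger_force: 0.0
```

Run:
```python
from h import *
st(); print(tobx(bot.observe()['position'])); im,d=save('side','e.png')
W=cloud('side',d); r=bot.trace('side','tackle_box_lid')
b=tobx(W[r[0]['mask']]); b=b[np.isfinite(b[:,0])]
for y0 in(-.15,-.1,.1,.15):
    k=b[abs(b[:,1]-y0)<.015]
    if len(k): print(y0,len(k),k[k[:,2].argmax()].round(3),k[k[:,0].argmin()].round(3))
for T in ((-.03,.225),(.0,.23),(.03,.235),(.06,.24),(.075,.245)): rel(bx(T[0],0,T[1]),rot(74.3,25))
```

```text
{'clock': 7.167, 'position': [0.469, -0.252, 0.221], 'tool_rot': [2.715, -0.001, 1.298], 'force': [0.108, 0.518, 0.393], 'grip_width': 0.0, 'finger_force': 0.0, 'qpos': [0.782, 0.248, -0.42, 2.179, 0.159, 0.315, -0.02]}
[-0.0822742   0.00081279  0.2212628 ]
-0.15 394 [ 0.021 -0.158  0.271] [-0.019 -0.148  0.24 ]
-0.1 386 [ 0.02  -0.108  0.272] [-0.019 -0.089  0.239]
0.1 496 [0.022 0.101 0.271] [-0.018  0.107  0.239]
0.15 522 [0.02  0.144 0.272] [-0.019  0.154  0.241]
shift cm [-0.07  4.64  2.  ] turn [-0.005 -0.001  0.   ]
shift cm [-0.07  7.57  2.79] turn [-0.005 -0.001  0.   ]
shift cm [-0.08 10.51  3.59] turn [-0.005 -0.001  0.   ]
shift cm [-0.08 13.44  4.39] turn [-0.005 -0.001  0.   ]
shift cm [-0.08 15.01  4.57] turn [-0.005 -0.001  0.   ]
```

Emit:
move_arm([
  [[0, 2.5, 1.2], [0, 0, 0], 0],
  [[0, 4.6, 2.0], [0, 0, 0], 0],
  [[0, 6.1, 2.4], [0, 0, 0], 0],
  [[0, 7.6, 2.8], [0, 0, 0], 0],
  [[0, 9.1, 3.2], [0, 0, 0], 0],
  [[0, 10.5, 3.6], [0, 0, 0], 0],
  [[0, 12, 4.0], [0, 0, 0], 0],
  [[0, 13.4, 4.4], [0, 0, 0], 0],
  [[0, 15, 4.6], [0, 0, 0], 0],
  [[0, 16.5, 5.0], [0, 0, 0], 0],
  [[0, 17.3, 5.2], [0, 0, 0], 0],
  [[0, 17.3, 5.2], [0, 0, 0], 0],
  [[0, 17.3, 5.2], [0, 0, 0], 0],
])

```text
clock: 8.35
position: [0.6413, -0.3009, 0.2479]
tool_rot: [2.711, -0.0, 1.297]
force: [0.8, 1.0, 0.3]
grip_width: 0.0001
finger_force: 0.0
```

Run:
```python
from h import *
st(); print(tobx(bot.observe()['position'])); im,d=save('side','f.png')
W=cloud('side',d); r=bot.trace('side','tackle_box_lid')
b=tobx(W[r[0]['mask']]); b=b[np.isfinite(b[:,0])]
for y0 in(-.15,-.1,.1,.15):
    k=b[abs(b[:,1]-y0)<.015]
    if len(k): print(y0,len(k),k[k[:,2].argmax()].round(3),k[k[:,0].argmin()].round(3))
rel(bx(-.02,0.03,.25),rot(74.3,12));rel(bx(-.1,0.1,.24),rot(74.3,0))
tube=[.571,.0525];rel([*tube,.12],rot(84.5))
```

```text
{'clock': 8.35, 'position': [0.641, -0.301, 0.248], 'tool_rot': [2.711, -0.0, 1.297], 'force': [0.76, 0.957, 0.258], 'grip_width': 0.0, 'finger_force': 0.0, 'qpos': [0.62, 0.471, -0.339, 1.74, 0.239, 0.532, -0.106]}
[0.09727971 0.00054336 0.24788864]
0.1 318 [-0.03   0.094  0.055] [-0.037  0.114  0.012]
0.15 149 [-0.031  0.137  0.057] [-0.031  0.137  0.057]
shift cm [  2.98 -10.49  -5.1 ] turn [ 0.22 -0.   -0.  ]
shift cm [  9.98 -18.17  -7.52] turn [ 0.43  0.   -0.  ]
shift cm [ 32.14 -20.1    4.8 ] turn [ 0.429  0.038 -0.175]
```

View pics/f.png

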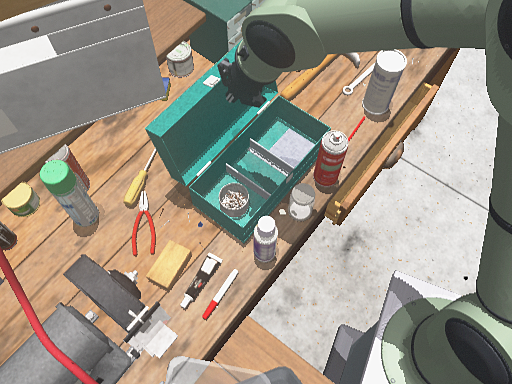

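Emit:
move_arm([
  [[1, -4, -2], [0.1, 0, 0], 0],
  [[2, -8, -4], [0.2, 0, 0], 20],
  [[3, -10.5, -5.1], [0.22, 0, 0], 65],
  [[6.5, -11.5, -5], [0.3, 0, 0], 65],
  [[10.5, -13, -4], [0.4, 0.03, -0.05], 65],
  [[32.1, -20.1, 4.8], [0.429, 0.038, -0.175], 65],
  [[32.1, -20.1, 4.8], [0.429, 0.038, -0.175], 65],
  [[32.1, -20.1, 4.8], [0.429, 0.038, -0.175], 65],
  [[32.1, -20.1, 4.8], [0.429, 0.038, -0.175], 65],
  [[32.1, -20.1, 4.8], [0.429, 0.038, -0.175], 65],
  [[32.1, -20.1, 4.8], [0.429, 0.038, -0.175], 65],
  [[32.1, -20.1, 4.8], [0.429, 0.038, -0.175], 65],
  [[32.1, -20.1, 4.8], [0.429, 0.038, -0.175], 65],
], squeeze=20)

```text
clock: 9.53
position: [0.5704, 0.0542, 0.119]
tool_rot: [-3.14, -0.0, 1.478]
force: [1.1, -0.9, 0.6]
grip_width: 0.0555
finger_force: 0.0
```

Run:
```python
from h import *
st(); rel([.571,.0525,.006],rot(84.5))
# recheck tube from top and full lengths
for c in('top','side'):
    _,d=bot.grab_frame(c);W=cloud(c,d);r=bot.trace(c,'epoxy_tube_center')
    if r:
        P=W[r[0]['mask']];P=P[np.isfinite(P[:,0])&(P[:,2]>.006)&(P[:,2]<.035)]
        a=np.array([np.cos(np.radians(84.5)),np.sin(np.radians(84.5))]);n=np.array([a[1],-a[0]])
        l=(P[:,:2]-[.571,.0525])@a;w=(P[:,:2]-[.571,.0525])@n
        for lo in np.arange(-.08,.08,.02):
            k=(l>lo)&(l<lo+.02)
            if k.sum()>5: print(c,round(lo+.01,2),k.sum(),np.percentile(w[k],[3,97]).round(3),P[k,2].max().round(3))
```

```text
{'clock': 9.533, 'position': [0.57, 0.054, 0.119], 'tool_rot': [-3.14, -0.0, 1.478], 'force': [1.107, -0.87, 0.571], 'grip_width': 0.056, 'finger_force': 0.0, 'qpos': [0.081, 0.608, -0.394, 1.819, 0.317, 0.779, -0.57]}
shift cm [-0.17  0.09 11.3 ] turn [-0.002 -0.     0.003]
top -0.05 28 [-0.012  0.016] 0.01
top -0.03 77 [-0.014  0.017] 0.015
top -0.01 84 [-0.012  0.017] 0.023
top 0.01 77 [-0.01   0.015] 0.025
top 0.03 12 [-0.008  0.013] 0.025
side -0.03 13 [-0.016  0.015] 0.016
side -0.01 98 [-0.015  0.015] 0.021
side 0.01 97 [-0.013  0.013] 0.027
side 0.03 92 [-0.011  0.012] 0.028
side 0.05 78 [-0.01   0.011] 0.028
side 0.07 42 [-0.005  0.008] 0.028
```

Emit:
move_arm([
  [[-0.1, 0.2, 4], [0, 0, 0], 65],
  [[-0.1, 0.2, 8], [0, 0, 0], 65],
  [[-0.1, 0.2, 10.5], [0, 0, 0], 65],
  [[-0.1, 0.2, 11.3], [0, 0, 0], 65],
  [[-0.1, 0.2, 11.3], [0, 0, 0], 55],
  [[-0.1, 0.2, 11.3], [0, 0, 0], 45],
  [[-0.1, 0.2, 11.3], [0, 0, 0], 41],
  [[-0.1, 0.2, 11.3], [0, 0, 0], 39],
  [[-0.1, 0.2, 11.3], [0, 0, 0], 38],
  [[-0.1, 0.2, 11.3], [0, 0, 0], 38],
], squeeze=20)

```text
clock: 10.57
position: [0.5741, 0.0509, 0.0077]
tool_rot: [3.14, -0.0, 1.474]
force: [1.5, -0.6, 0.8]
grip_width: 0.0323
finger_force: 1.4
```

Emit:
move_arm([
  [[0, 0, 0], [0, 0, 0], 37],
  [[0, 0, 0], [0, 0, 0], 37],
  [[0, 0, 0], [0, 0, 0], 37],
])

```text
clock: 10.82
position: [0.5742, 0.0509, 0.0076]
tool_rot: [3.14, -0.0, 1.474]
force: [0.4, -1.2, 10.9]
grip_width: 0.0317
finger_force: 7.5
```

Emit:
move_arm([
  [[0, 0, -1], [0, 0, 0], 37],
  [[0, 0, -3], [0, 0, 0], 37],
  [[0, 0, -6], [0, 0, 0], 37],
  [[0, 0, -9], [0, 0, 0], 37],
  [[0, 0, -12], [0, 0, 0], 37],
  [[0, 0, -15], [0, 0, 0], 37],
  [[0, 0, -18], [0, 0, 0], 37],
  [[0, 0, -18], [0, 0, 0], 37],
])

```text
clock: 11.48
position: [0.5752, 0.0514, 0.1927]
tool_rot: [3.135, -0.001, 1.474]
force: [0.8, -0.6, -0.3]
grip_width: 0.0315
finger_force: 6.9
```

Run:
```python
from h import *
st(); p=bot.observe()['position']
for c in('top','side'):
    im,d=save(c,'g%s.png'%c);W=cloud(c,d);m=np.isfinite(W[...,0])
    L=W-p; a=np.array([np.cos(np.radians(84.5)),np.sin(np.radians(84.5))])
    l=L[...,:2]@a; w=L[...,0]*a[1]-L[...,1]*a[0]
    k=m&(abs(l)<.1)&(abs(w)<.025)&(L[...,2]>-.02)&(L[...,2]<.03)
    print(c,k.sum(), np.percentile(l[k],[0,2,98,100]).round(3) if k.sum() else '')
    for lo in np.arange(-.1,.1,.02):
        q=k&(l>lo)&(l<=lo+.02)
        if q.sum()>5: print(round(lo+.01,2),q.sum(),np.median(w[q]).round(4),L[q][:,2].max().round(3),L[q][:,2].min().round(3))
rel(bx(-.005,.01,.19),rot(164.3))
```

```text
{'clock': 11.483, 'position': [0.575, 0.051, 0.193], 'tool_rot': [3.135, -0.001, 1.474], 'force': [0.818, -0.571, -0.288], 'grip_width': 0.032, 'finger_force': 6.865, 'qpos': [0.117, 0.515, -0.432, 1.757, 0.264, 0.919, -0.523]}
top 525 [-0.073 -0.072 -0.005 -0.001]
-0.07 103 0.0002 0.001 -0.006
-0.05 149 -0.0005 0.001 -0.005
-0.03 137 -0.0004 0.004 -0.005
-0.01 136 -0.0008 0.03 -0.001
side 624 [-0.072 -0.069  0.072  0.075]
-0.07 69 -0.008 -0.001 -0.01
-0.05 85 -0.0128 -0.002 -0.01
0.01 153 -0.003 0.03 -0.004
0.03 132 -0.0046 0.017 -0.006
0.05 118 -0.0042 0.017 -0.001
0.07 58 -0.0024 0.014 -0.002
shift cm [-31.61   0.23  -0.19] turn [ 2.000e-03  1.000e-03 -1.393e+00]
```

Emit:
move_arm([
  [[-31.6, 0.2, -0.5], [0, 0, -1.393], 37],
  [[-31.6, 0.2, -0.5], [0, 0, -1.393], 37],
  [[-31.6, 0.2, -0.5], [0, 0, -1.393], 37],
  [[-31.6, 0.2, -0.5], [0, 0, -1.393], 37],
  [[-31.6, 0.2, -0.5], [0, 0, -1.393], 37],
  [[-31.6, 0.2, -0.5], [0, 0, -1.393], 37],
  [[-31.6, 0.2, -0.5], [0, 0, -1.393], 37],
  [[-31.6, 0.2, -0.5], [0, 0, -1.393], 37],
  [[-31.6, 0.2, -0.5], [0, 0, -1.393], 37],
  [[-31.6, 0.2, -0.5], [0, 0, -1.393], 37],
  [[-31.6, 0.2, -0.5], [0, 0, -1.393], 37],
  [[-31.6, 0.2, -0.5], [0, 0, -1.393], 37],
  [[-31.6, 0.2, -0.5], [0, 0, -1.393], 37],
  [[-31.6, 0.2, -0.5], [0, 0, -1.393], 37],
  [[-31.6, 0.2, -0.5], [0, 0, -1.393], 37],
  [[-31.6, 0.2, -0.5], [0, 0, -1.393], 37],
])

```text
clock: 12.92
position: [0.5448, -0.2636, 0.1915]
tool_rot: [-3.141, -0.001, 2.866]
force: [0.5, -0.3, 0.3]
grip_width: 0.0313
finger_force: 6.8
```

Run:
```python
from h import *
st(); p=bot.observe()['position'];print(tobx(p))
for c in('top','side'):
    im,d=save(c,'h%s.png'%c);W=cloud(c,d);m=np.isfinite(W[...,0]);b=tobx(W);L=b-tobx(p)
    k=m&(abs(L[...,0])<.1)&(abs(L[...,1])<.025)&(L[...,2]>-.02)&(L[...,2]<.025)
    print(c,k.sum(), np.percentile(L[k],[1,99],axis=0).round(3) if k.sum() else '')
    # box inner check: dividers / walls
    k=m&(b[...,2]>.035)&(b[...,2]<.05)&(abs(b[...,1])<.08)&(abs(b[...,0])<.07); print('div',np.unique(b[k][:,1].round(2),return_counts=True))
    k=m&(b[...,2]>.09)&(b[...,2]<.1)&(abs(b[...,1])<.17)&(b[...,0]<-.04)&(b[...,0]>-.1); print('front wall x',np.median(b[k][:,0]).round(4))
    k=m&(b[...,2]>.09)&(b[...,2]<.1)&(abs(b[...,0])<.06)&(abs(b[...,1])>.16)&(abs(b[...,1])<.2); print('end walls y',np.median(b[k&(b[...,1]>0)][:,1]).round(4),np.median(b[k&(b[...,1]<0)][:,1]).round(4))
rel(bx(.001,0,.05),rot(164.3));rel(bx(.001,0,.012),rot(164.3))
```

```text
{'clock': 12.917, 'position': [0.545, -0.264, 0.191], 'tool_rot': [-3.141, -0.001, 2.866], 'force': [0.476, -0.328, 0.281], 'grip_width': 0.031, 'finger_force': 6.817, 'qpos': [0.836, 0.624, -0.723, 1.667, 0.468, 1.031, 1.255]}
[-0.00570295  0.01021352  0.19146594]
top 26 [[-0.073  0.     0.003]
 [-0.042  0.012  0.014]]
div (array([0.05]), array([44]))
front wall x -0.0809
end walls y 0.1768 nan
side 468 [[-0.076 -0.019 -0.005]
 [ 0.069  0.022  0.023]]
div (array([-0.05,  0.05,  0.08]), array([ 99, 118,  15]))
front wall x -0.0839
end walls y 0.1799 -0.1772
shift cm [-0.66 -1.02 14.16] turn [-0.    -0.    -0.001]
shift cm [-0.66 -1.02 17.96] turn [-0.    -0.    -0.001]
  return _methods._mean(a, axis=axis, dtype=dtype,
  ret = ret.dtype.type(ret / rcount)
```

View pics/hside.png

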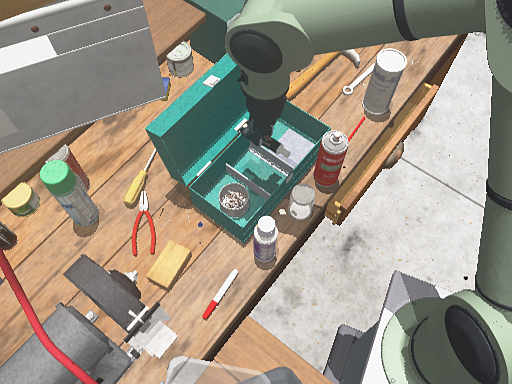

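Emit:
move_arm([
  [[-0.5, -0.5, 2], [0, 0, 0], 37],
  [[-1.0, -1.0, 4.5], [0, 0, 0], 37],
  [[-1.0, -1.0, 8], [0, 0, 0], 37],
  [[-1.0, -1.0, 11], [0, 0, 0], 37],
  [[-1.0, -1.0, 14], [0, 0, 0], 37],
  [[-1.0, -1.0, 16], [0, 0, 0], 37],
  [[-1.0, -1.0, 17], [0, 0, 0], 37],
  [[-1.0, -1.0, 17.4], [0, 0, 0], 37],
  [[-1.0, -1.0, 17.7], [0, 0, 0], 37],
  [[-1.0, -1.0, 17.7], [0, 0, 0], 37],
])

```text
clock: 13.85
position: [0.5522, -0.2763, 0.0154]
tool_rot: [-3.141, 0.001, 2.867]
force: [0.2, -0.8, -0.4]
grip_width: 0.0318
finger_force: 6.8
```

Emit:
move_arm([
  [[0, 0, 0.1], [0, 0, 0], 37],
  [[0, 0, 0.2], [0, 0, 0], 37],
  [[0, 0, 0.3], [0, 0, 0], 37],
  [[0, 0, 0.35], [0, 0, 0], 37],
  [[0, 0, 0.35], [0, 0, 0], 37],
])

```text
clock: 14.27
position: [0.5518, -0.2762, 0.0113]
tool_rot: [-3.141, 0.0, 2.867]
force: [1.2, 0.6, -0.9]
grip_width: 0.0317
finger_force: 6.8
```

Emit:
move_arm([
  [[0, 0, 0.05], [0, 0, 0], 37],
  [[0, 0, 0.1], [0, 0, 0], 37],
  [[0, 0, 0.1], [0, 0, 0], 37],
])

```text
clock: 14.52
position: [0.5518, -0.2762, 0.0103]
tool_rot: [-3.141, 0.0, 2.867]
force: [-0.6, -1.1, 2.7]
grip_width: 0.0317
finger_force: 7.0
```

Emit:
move_arm([
  [[0, 0, 0], [0, 0, 0], 39],
  [[0, 0, 0], [0, 0, 0], 42],
  [[0, 0, 0], [0, 0, 0], 50],
  [[0, 0, 0], [0, 0, 0], 56],
  [[0, 0, 0], [0, 0, 0], 56],
  [[0, 0, -1], [0, 0, 0], 56],
  [[0, 0, -4], [0, 0, 0], 56],
  [[0, 0, -8], [0, 0, 0], 56],
  [[0, 0, -12], [0, 0, 0], 56],
  [[0, 0, -16], [0, 0, 0], 56],
  [[0, 0, -19], [0, 0, 0], 70],
  [[0, 0, -19], [0, 0, 0], 100],
  [[0, 0, -19], [0, 0, 0], 100],
])

```text
clock: 15.6
position: [0.5524, -0.2764, 0.2026]
tool_rot: [-3.14, 0.003, 2.867]
force: [0.1, -0.5, -0.6]
grip_width: 0.0811
finger_force: 0.0
```

Run:
```python
from h import *
st(); im,d=save('side','i.png');W=cloud('side',d);b=tobx(W)
r=bot.trace('side','epoxy_tube_center')
for q in r[:2]:
    P=b[q['mask']];P=P[np.isfinite(P[:,0])];print(q['conf'],np.percentile(P,[2,50,98],axis=0).round(3).tolist())
im2,d2=bot.grab_frame('side');j=bot.trace('side','screw_jar_center')[0];P=W[j['mask']];P=P[np.isfinite(P[:,0])];P=P[P[:,2]>.092]
print(cv2.minAreaRect((P[:,:2]*1000).astype(np.float32)))
rel([.4185,-.217,.2],rot(164.3));rel([.4185,-.217,.045],rot(164.3))
print(tobx([.4185,-.217,0]))
```

```text
{'clock': 15.6, 'position': [0.552, -0.276, 0.203], 'tool_rot': [-3.14, 0.003, 2.867], 'force': [0.056, -0.479, -0.574], 'grip_width': 0.081, 'finger_force': 0.0, 'qpos': [0.845, 0.629, -0.726, 1.626, 0.465, 1.063, 1.281]}
0.86 [[-0.055, -0.019, 0.002], [0.012, 0.004, 0.014], [0.07, 0.017, 0.029]]
((416.5824279785156, -213.9905548095703), (56.17750549316406, 53.81135559082031), 58.78700256347656)
shift cm [14.38  2.08 -0.05] turn [ 0.    -0.002  0.   ]
shift cm [14.35  2.08 15.45] turn [ 0.    -0.002  0.   ]
[-0.13990027  0.02080659  0.        ]
```

Emit:
move_arm([
  [[4.2, 0.6, 0], [0, 0, 0], 100],
  [[8.4, 1.2, 0], [0, 0, 0], 100],
  [[12.5, 1.8, 0], [0, 0, 0], 100],
  [[14.4, 2.1, 2], [0, 0, 0], 100],
  [[14.4, 2.1, 5], [0, 0, 0], 100],
  [[14.4, 2.1, 8], [0, 0, 0], 100],
  [[14.4, 2.1, 11], [0, 0, 0], 100],
  [[14.4, 2.1, 14], [0, 0, 0], 100],
  [[14.4, 2.1, 16], [0, 0, 0], 100],
  [[14.4, 2.1, 16], [0, 0, 0], 100],
])

```text
clock: 16.63
position: [0.4167, -0.2156, 0.0366]
tool_rot: [3.14, -0.006, 2.868]
force: [-0.6, 1.2, -0.4]
grip_width: 0.0857
finger_force: 0.0
```

Emit:
move_arm([
  [[0, 0, -0.3], [0, 0, 0], 90],
  [[0, 0, -0.3], [0, 0, 0], 80],
  [[0, 0, -0.3], [0, 0, 0], 76],
  [[0, 0, -0.3], [0, 0, 0], 74],
  [[0, 0, -0.3], [0, 0, 0], 73],
  [[0, 0, -0.3], [0, 0, 0], 72],
  [[0, 0, -0.3], [0, 0, 0], 72],
], squeeze=20)

```text
clock: 17.22
position: [0.4196, -0.2168, 0.0442]
tool_rot: [-3.141, 0.002, 2.868]
force: [-0.5, 5.9, 15.9]
grip_width: 0.0622
finger_force: 15.4
```

Emit:
move_arm([
  [[0, 0, -0.2], [0, 0, 0], 72],
  [[0, 0, -0.5], [0, 0, 0], 72],
  [[0, 0, -1], [0, 0, 0], 72],
  [[0, 0, -2], [0, 0, 0], 72],
  [[0, 0, -3], [0, 0, 0], 72],
  [[0, 0, -3], [0, 0, 0], 72],
])

```text
clock: 17.72
position: [0.4196, -0.2174, 0.0752]
tool_rot: [-3.141, 0.002, 2.867]
force: [0.7, -0.6, -5.4]
grip_width: 0.0616
finger_force: 16.0
```

Run:
```python
from h import *
st(); p=bot.observe()['position'];im,d=save('side','j.png');W=cloud('side',d)
j=bot.trace('side','screw_jar_center')
for q in j[:1]:
    P=W[q['mask']];P=P[np.isfinite(P[:,0])];print(q['conf'],q['bbox'],np.percentile(P,[3,50,99],axis=0).round(3).tolist())
d0=bx(0,-.113,0);print(tobx(p))
f=bot.trace('side','felt_pad')
for q in f[:1]:
    P=tobx(W[q['mask']]);P=P[np.isfinite(P[:,0])];print('felt',q['conf'],np.percentile(P,[3,50,97],axis=0).round(3).tolist())
t=bot.trace('top','felt_pad');_,d=bot.grab_frame('top');t=bot.trace('top','felt_pad')
for q in t[:1]:
    P=tobx(cloud('top',d)[q['mask']]);P=P[np.isfinite(P[:,0])&(P[:,2]<.02)];print('felt top',q['conf'],np.percentile(P,[3,50,97],axis=0).round(3).tolist())
```

```text
{'clock': 17.717, 'position': [0.42, -0.217, 0.075], 'tool_rot': [-3.141, 0.002, 2.867], 'force': [0.659, -0.551, -5.38], 'grip_width': 0.062, 'finger_force': 15.953, 'qpos': [0.841, 0.609, -0.644, 2.093, 0.621, 0.633, 1.063]}
0.72 [293.3, 188.1, 320.5, 214.7] [[0.387, -0.232, 0.002], [0.401, -0.196, 0.096], [0.431, -0.184, 0.155]]
[-0.13874753  0.02069452  0.07524691]
felt 0.79 [[-0.023, -0.132, 0.0], [0.012, -0.095, 0.005], [0.034, -0.059, 0.031]]
felt top 0.84 [[-0.06, -0.165, 0.002], [-0.014, -0.116, 0.005], [0.031, -0.066, 0.009]]
```

Emit:
move_arm([
  [[0, 0, -2], [0, 0, 0], 72],
  [[0, 0, -5], [0, 0, 0], 72],
  [[0, 0, -8], [0, 0, 0], 72],
  [[0, 0, -11], [0, 0, 0], 72],
  [[-0.5, 0, -12.5], [0, 0, 0], 72],
  [[-2, 0, -12.5], [0, 0, 0], 72],
  [[-4.5, 0, -12.5], [0, 0, 0], 72],
  [[-7.5, 0, -12.5], [0, 0, 0], 72],
  [[-10.5, 0, -12.5], [0, 0, 0], 72],
  [[-12.5, -1, -12.5], [0, 0, 0], 72],
  [[-13.1, -3, -12.5], [0, 0, 0], 72],
  [[-13.1, -6, -12.5], [0, 0, 0], 72],
  [[-13.1, -9, -12.5], [0, 0, 0], 72],
  [[-13.1, -12, -12.5], [0, 0, 0], 72],
  [[-13.1, -13.5, -12.5], [0, 0, 0], 72],
  [[-13.1, -13.5, -12.5], [0, 0, 0], 72],
])

```text
clock: 19.35
position: [0.5062, -0.3864, 0.197]
tool_rot: [-3.14, -0.002, 2.862]
force: [-0.7, 0.8, -5.8]
grip_width: 0.0616
finger_force: 16.4
```

Run:
```python
from h import *
st(); p=bot.observe()['position'];im,d=save('side','k.png');W=cloud('side',d);print(tobx(p));L=tobx(W)-tobx(p)
k=np.isfinite(W[...,0])&(abs(L[...,0])<.045)&(abs(L[...,1])<.045)&(L[...,2]>-.07)&(L[...,2]<.08)
print(k.sum(),np.percentile(L[k],[1,99],axis=0).round(3))
v,u=np.where(k);print(u.min(),u.max(),v.min(),v.max())
c=im[max(0,v.min()-60):v.max()+60,max(0,u.min()-80):u.max()+80];cv2.imwrite('pics/kc.png',cv2.resize(c,None,fx=2.5,fy=2.5)[:600,:800,::-1])
rel(bx(-.008,-.114,.05),rot(164.25))
```

```text
{'clock': 19.35, 'position': [0.506, -0.386, 0.197], 'tool_rot': [-3.14, -0.002, 2.862], 'force': [-0.69, 0.812, -5.758], 'grip_width': 0.062, 'finger_force': 16.363, 'qpos': [1.014, 0.666, -0.716, 1.573, 0.478, 1.086, 1.468]}
[-0.00951355 -0.11842397  0.19698214]
836 [[-0.033 -0.035 -0.04 ]
 [ 0.014  0.044  0.077]]
284 314 77 123
shift cm [-0.14  0.18 14.72] turn [-0.    -0.002 -0.002]
```

View pics/kc.png

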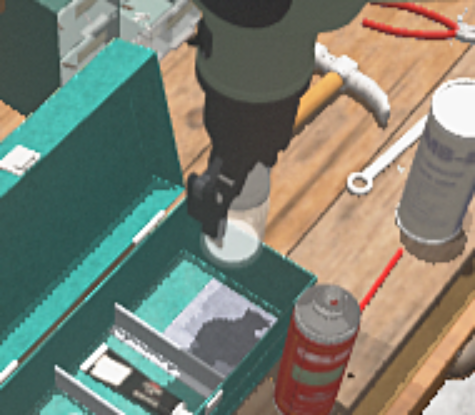

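Emit:
move_arm([
  [[0.2, 0.3, 1.5], [0, 0, 0], 72],
  [[0.2, 0.3, 4], [0, 0, 0], 72],
  [[0.2, 0.3, 7], [0, 0, 0], 72],
  [[0.2, 0.3, 10], [0, 0, 0], 72],
  [[0.2, 0.3, 12], [0, 0, 0], 72],
  [[0.2, 0.3, 13.2], [0, 0, 0], 72],
  [[0.2, 0.3, 13.8], [0, 0, 0], 72],
  [[0.2, 0.3, 14.1], [0, 0, 0], 72],
  [[0.2, 0.3, 14.1], [0, 0, 0], 72],
  [[0.2, 0.3, 14.1], [0, 0, 0], 72],
])

```text
clock: 20.23
position: [0.5079, -0.3791, 0.0583]
tool_rot: [-3.141, 0.001, 2.867]
force: [0.4, 0.1, -5.6]
grip_width: 0.0616
finger_force: 16.4
```

Emit:
move_arm([
  [[0, 0, 0.15], [0, 0, 0], 72],
  [[0, 0, 0.3], [0, 0, 0], 72],
  [[0, 0, 0.45], [0, 0, 0], 72],
  [[0, 0, 0.6], [0, 0, 0], 72],
  [[0, 0, 0.7], [0, 0, 0], 72],
  [[0, 0, 0.7], [0, 0, 0], 72],
])

```text
clock: 20.73
position: [0.5072, -0.379, 0.0501]
tool_rot: [-3.141, -0.0, 2.867]
force: [0.7, 0.2, -4.9]
grip_width: 0.0617
finger_force: 16.4
```

Emit:
move_arm([
  [[0, 0, 0.05], [0, 0, 0], 72],
  [[0, 0, 0.1], [0, 0, 0], 72],
  [[0, 0, 0.1], [0, 0, 0], 72],
])

```text
clock: 20.98
position: [0.5074, -0.379, 0.05]
tool_rot: [-3.141, 0.0, 2.867]
force: [-6.0, 2.9, 8.8]
grip_width: 0.0619
finger_force: 17.3
```

Emit:
move_arm([
  [[0, 0, 0], [0, 0, 0], 73],
  [[0, 0, 0], [0, 0, 0], 74],
  [[0, 0, 0], [0, 0, 0], 76],
  [[0, 0, 0], [0, 0, 0], 80],
  [[0, 0, 0], [0, 0, 0], 82],
  [[0, 0, 0], [0, 0, 0], 82],
  [[0, 0, 0], [0, 0, 0], 82],
  [[0, 0, -1], [0, 0, 0], 82],
  [[0, 0, -3], [0, 0, 0], 82],
  [[0, 0, -6], [0, 0, 0], 82],
  [[0, 0, -10], [0, 0, 0], 82],
  [[0, 0, -14], [0, 0, 0], 82],
  [[4, 2, -17], [0, 0, 0], 82],
  [[8, 4, -17], [0, 0, 0], 82],
  [[12, 6, -17], [0, 0, 0], 82],
  [[16, 8, -17], [0, 0, 0], 82],
  [[16, 8, -17], [0, 0, 0], 82],
])

```text
clock: 22.4
position: [0.3716, -0.256, 0.2198]
tool_rot: [-3.139, -0.002, 2.868]
force: [1.2, -0.1, 1.6]
grip_width: 0.0699
finger_force: 0.0
```

Run:
```python
from h import *
st()
for c in('side','top'):
    im,d=save(c,'l%s.png'%c);b=tobx(cloud(c,d))
    for th in('screw_jar_center','epoxy_tube_center','felt_pad','old_cleaner_center','spray_paint_center','sanding_block_center','marker_center'):
        r=bot.trace(c,th)
        for q in r[:1]:
            P=b[q['mask']];P=P[np.isfinite(P[:,0])];print(c,th,round(q['conf'],2),np.percentile(P,[2,50,98],axis=0).round(3).tolist())
            if 'jar' in th:
                P=P[P[:,2]>.096];print(len(P),P.mean(0),cv2.minAreaRect((P[:,:2]*1000).astype(np.float32)))
im=cv2.imread('pics/lside.png')[70:270,140:360];cv2.imwrite('pics/lc.png',cv2.resize(im,None,fx=2.7,fy=2.7))
```

```text
{'clock': 22.4, 'position': [0.372, -0.256, 0.22], 'tool_rot': [-3.139, -0.002, 2.868], 'force': [1.176, -0.125, 1.577], 'grip_width': 0.07, 'finger_force': 0.0, 'qpos': [1.151, 0.357, -0.84, 2.019, 0.339, 0.909, 1.427]}
side screw_jar_center 0.87 [[-0.043, -0.13, 0.017], [-0.022, -0.094, 0.084], [0.01, -0.079, 0.107]]
329 [-0.01546349 -0.10662112  0.10355213] ((-14.602646827697754, -107.54977416992188), (53.89262771606445, 53.053035736083984), 36.5345344543457)
side epoxy_tube_center 0.64 [[-0.051, -0.015, 0.003], [0.012, 0.003, 0.016], [0.069, 0.014, 0.03]]
side felt_pad 0.84 [[-0.07, -0.162, 0.001], [-0.038, -0.094, 0.006], [0.03, -0.071, 0.057]]
side old_cleaner_center 0.64 [[-0.167, 0.15, 0.011], [-0.15, 0.182, 0.135], [-0.12, 0.195, 0.18]]
side sanding_block_center 0.91 [[-0.021, 0.287, 0.004], [0.01, 0.342, 0.029], [0.045, 0.393, 0.034]]
side marker_center 0.74 [[-0.136, 0.251, -0.001], [-0.125, 0.319, 0.014], [-0.113, 0.378, 0.018]]
top screw_jar_center 0.8 [[-0.04, -0.136, 0.009], [-0.014, -0.105, 0.103], [0.015, -0.083, 0.107]]
402 [-0.0113381  -0.11167565  0.10395985] ((-11.326494216918945, -112.19234466552734), (53.042137145996094, 55.32518768310547), 14.94047737121582)
top epoxy_tube_center 0.74 [[-0.06, -0.02, 0.004], [0.02, -0.001, 0.015], [0.074, 0.014, 0.028]]
top felt_pad 0.78 [[-0.064, -0.167, 0.001], [-0.035, -0.097, 0.005], [0.034, -0.064, 0.009]]
top old_cleaner_center 0.75 [[0.096, -0.182, 0.088], [0.149, -0.008, 0.157], [0.185, 0.179, 0.269]]
top spray_paint_center 0.57 [[-0.138, -0.133, 0.001], [-0.119, -0.093, 0.164], [-0.1, -0.074, 0.197]]
top sanding_block_center 0.7 [[-0.017, 0.284, 0.002], [0.017, 0.335, 0.029], [0.051, 0.387, 0.033]]
top marker_center 0.63 [[-0.134, 0.25, -0.002], [-0.121, 0.313, 0.013], [-0.11, 0.372, 0.017]]
```

View pics/lc.png

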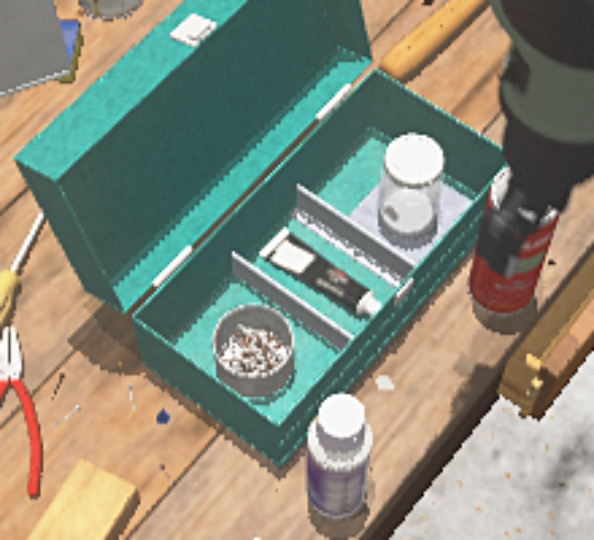

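```bash
python3 -c "
from workcell import bot
print(bot.job_done())"
```

```text
the job is handed in; nothing more can be done
None
```

The job is handed in; the judge's result wasn't shown. In the last pictures the lid stood fully open by itself, the tube lay flat in the middle bay, the jar stood upright on the felt pad, and the bottle, spray can, sanding block and marker showed no sign of having moved. The clock stood at about 23 s.

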